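# Level the cupboard shelf and keep it pressed

## Task

Lay the spirit level lengthwise on the oak shelf board and press it down until the board sits firmly on its levelling foot, to see how far the bubble is off; then turn the orange knob of the foot until, with the level pressed down again, the bubble stands between the two lines. Finish while holding: keep pressing the level lightly but steadily down on the board, with the board down on its foot and the bubble centred, and leave the bowl, the mug and the tin where they stand.

Things in the scene. Friction and masses are not known exactly. Their poses are not given: they have to be found in the camera images.
- level: Loose yellow spirit level on the worktop left of the unit: bar 180 mm long (own y), 44 wide (x), 24 high, 0.16 kg. Origin: centre of underside, z up. Flush on top: green vial 88 mm along y at x = +9 mm, black lines across it 13.5 mm either side of its middle, pale bubble 19 mm long; red thumb patch at x = -12 mm, y = 0. Press anywhere on top; mid-length keeps the reading true.
- bubble (a joint): Bubble of the level: its offset along the level's own y in m, 0 = midway between the lines; it runs to the end that is higher, 0.5 m per rad of tilt (8.7 mm per degree), takes about 1.5 s to settle, stops at +-0.032.
- unit: White frame of the shelf unit, fixed on the worktop, 160 mm (x) by 400 mm (y). Origin: at worktop height, under the middle of the board; its x points away from the robot and its y to the robot's left (turned a little). It carries the board on a hinge along its x at y = +150 mm, and the levelling foot at y = -175 mm (robot's right), x = 0.
- board_mid (a point): Point on the top face of the oak board, midway across and about halfway along; axes of the board: x across (150 mm), y lengthwise (275 mm, towards the hinge), z up. The top face lies about 90 mm above the worktop here. Board 14 mm thick, its foot end 112 mm from this point, hinge end 163 mm.
- board (a joint): How far springs lift the board's foot end off its foot, rad about the hinge: 0 = pressed firmly down on the foot, 0.03 = fully up (8 mm at the foot end), where it stays even with the level lying on it. About 2 to 4 N at mid-board, on top of the level lying there, presses it down to 0 (the middle sinks 4.5 mm).
- knob_grip (a point): On the axis of the foot's orange knob: an upright wing 52 mm long (point x), 13 mm thick (point y), spanning 126 to 156 mm above the worktop; the point lies at 141 mm. It turns about its vertical axis against 0.12 N m, stays where it is left and does not rise or sink.
- foot (a joint): Angle of the knob in rad, growing clockwise seen from above, stops at -2.3 and 1.4. Clockwise raises the board's foot end: 0.025 rad of tilt, or 12.5 mm of bubble, per rad; anticlockwise lowers it. The foot end starts 0.6 to 1.9 rad of turning too low; the angle alone does not tell where level is, as the unit itself stands out of level by an unknown amount.
- bowl: Orange bowl, rim radius 58 mm, 60 mm high, on the worktop; origin: centre of its underside. To be left alone.
- mug: White mug, rim radius 36 mm, 85 mm high; origin: centre of its underside. To be left alone.
- tin: Green and black striped square tin, 79 mm wide, 105 mm high; origin: centre of its underside. To be left alone.
Mind the look-alikes: they are no part of the job. What is meant by the level is not purple, and is the smaller of those in its own colour.

How it is judged:
On the way, in this order (a step that is already met when the one before it is completed fails the run):
1. the level lies lengthwise on the board and is pressed down so that the board sits on its foot (value of joint board below 0.006 rad and contact force between level and board above 3.5 N and angle between the y axis of level and the y axis of board_mid, either way round below 0.2 rad), for 0.3 s.
2. the gripper takes the foot's knob and turns it (contact force between the fingers and foot above 2 N and (velocity of joint foot above 0.05 rad/s or velocity of joint foot below -0.05 rad/s)), for 0.1 s.
At the end, for the whole second after the job is handed in: Fingers press the level (over 2 N; 3.5 to 30 N between level and board), it lies along the board within 0.2 rad, board lift under 0.006 rad, board within 0.014 rad of level, bubble within 3.5 mm of the middle, knob not held (all of step 1 and value of joint bubble between -0.0035 and 0.0035 m and contact force between the fingers and level above 2 N and contact force between level and board below 30 N and angle between board_mid's own z axis and vertical below 0.014 rad and contact force between the fingers and foot below 0.5 N); the arm keeps its last pose, push and grip.
It fails at once if the bowl, the mug or the tin is displaced (distance of any of bowl, mug, tin from where it was at the start of the episode above 0.03 m).
It fails at once if the board is pressed with excessive force (contact force between level and board above 60 N).
It also fails if it takes over 72 s, if anything falls off the work surface, if the arm or the gripper's body presses on something with over 40 N, if the wrist force passes 120 N, or if a joint passes its speed limit or range.

## Robot

A 6-joint arm with a two-finger parallel gripper is mounted at the origin on the work surface. World frame = base frame: x ahead of the robot, y to its left, z up, the work surface at z = 0. Lengths are in m, angles in rad, forces in N, time in s.
With the tool pointing down it reaches from about 0.375 to 0.975 m from the base axis. Payload 3.8 kg.
Tool frame: the origin (TCP) lies midway between the tips of the shut fingers; the grasp point (between the pads) lies 19 mm behind it; z points along the fingers, y is the line along which they close (so a half turn about z gives the same grasp; the last joint's range is limited). The gripper opens to 85 mm and grips with 20 to 120 N. Pads are 22 mm wide; open, the fingers measure 114 mm over their backs; the gripper's body (76 mm by 85 mm) begins 54 mm behind the grasp point. The pads swing forward as they close: fully open they stand 13 mm farther back than shut.
Start: joints at [1.101, 0.264, 1.604, -0, 1.274, -0.037], TCP at [0.283, 0.613, 0.231] pointing down, gripper open.
Joint ranges: [-2.63, 2.63], [-0.94, 2.18], [0.31, 2.57], [-1.31, 4.45], [0, 2.66], [-2.55, 2.55]. Speed limits (rad/s): [2.57, 2.57, 3.14, 3.14, 3.14, 3.14].

## Interface

Orientations are given as a rotation vector (axis times angle).
In Python, from workcell import status, read_camera, workorder, masks_of gives the robot as it stands.
- The arm moves only by the tool drive_tool, never from a script. Its argument "rows" is a list of rows, each a list of 7 numbers: the turn, a rotation vector about the tool's x, y, z in degrees, then the shift along the tool's x, y, z in m, then the opening, from 0 (shut) to 1 (fully open). In form: [[ax, ay, az, tx, ty, tz, claw], ...]. A call has 1 to 8 rows; each row shifts and turns the commanded pose from where the row before left it, along the tool's axes as they then stand; what a row does not reach is not made up. A row lasts 1/12 s, in which the tool goes at most 41.7 mm and 7.16 degrees, less where a joint would pass 70% of its speed; a pose out of reach is approached as far as the arm can. A call is refused whole if a number of a shift passes 0.0417 or a number of a turn 7.16, either way. A call with a gripper value outside its range is refused whole. The fingers move at their own pace and stop on an object; "force" is the grip in N (left out, the last holds). Time passes only in rows, so rows that do not move let the fingers close. It gives the time, the measured TCP pose, the force, the opening and the grip force at its end, in the units of the state.
- status.read_state(): the state, without advancing time (a new reading comes with each control period).
- read_camera(name): name is "scene" or "side" or "wrist"; returns a dict with "color" (384x512x3 uint8, red, green, blue), "intrinsics" (3x3 intrinsics, pixels), "D" ([k1, k2, p1, p2, k3] as OpenCV has them; the pictures are not rectified), "world_from_camera" (4x4, takes a point from camera to world coordinates); the wrist camera has in their place "mount" (4x4, takes a point from camera to tool coordinates, whose origin is the TCP and whose axes are the flange's). Camera axes: x right, y up, looking along -z (the intrinsics and any distortion apply to the point x, -y, -z); pixel columns grow to the right and rows downward; lengths in m; the calibration is good to about 2 mm. A picture is of the moment at which its call begins: read the wrist's pose just before it. There is no depth.
- workorder.finish_job(): hands the job in; it is judged then, once.
Trained networks look in a picture, given as the dict that the camera call returned (one of the last four; its "shot" number tells which), for a name from the list of things; names that differ only in an ending like _2 or _b are one class to them, and where a whole thing is asked for, a point or a joint stands for the part that bears it (a point fixed in the world has none). Each returns a list of dicts, best first, with "score" (0 to 1); they miss things now and then, are a little off and sometimes report something else, mostly with a low value. They report only what shows in the picture. A call takes as long as a camera call. They do not tell look-alikes from the thing itself.
- masks_of(picture, name): "mask" (384x512 bool, what is visible of it) and "bbox" ([left, top, right, bottom] in pixels, round what is visible of it).
The state is a dict: "time": time; "q": joint angles; "joint_vel": joint speeds; "joint_torque": joint torques, N m; "tool_pos": TCP position; "tcp_rot": TCP orientation; "wrist_force": force on the tool from outside, world axes, zero at the start; "torque": the same for the moment, N m; "width": opening from 0.0 (shut) to 1.0 (fully open); "grip_force": force on a finger pad.
Only numpy, scipy, OpenCV 4.12 (cv2) and the standard library are available. Lean on these libraries where they do the work, as an engineer would, in place of code of your own. Each camera call takes 0.05 s, during which the arm holds its last target. There are 200 camera calls.

## Working session

There is one attempt and no reset: what is moved stays moved. The work goes in short steps, Python scripts to look and compute and a tool call to move; the robot and the scene stay as the last step left them, time stands still between calls to the robot, and variables do not carry over. Pictures are saved under pics/ and viewed, at most 10 in all, crops included, and the job is handed in when it is done.

Besides the shell and the picture viewer there is one more tool, called after "Request:" as name([rows], argument=value, ...), one row to a line, values as JSON. drive_tool: Moves the arm, as the interface text tells. Its arguments: {"type":"object","properties":{"rows":{"type":"array"},"force":{"type":"number"}},"required":["rows"]}

```bash
mkdir -p pics
cat > h.py <<'E'
import numpy as np, cv2
from workcell import status, read_camera, workorder, masks_of
from scipy.spatial.transform import Rotation as R
def wfc(p, st=None):
    if 'world_from_camera' in p: return np.array(p['world_from_camera'])
    T=np.eye(4);T[:3,:3]=R.from_rotvec(st['tcp_rot']).as_matrix();T[:3,3]=st['tool_pos'];return T@np.array(p['mount'])
def px2w(p,uv,z,st=None):
    "pixels to world points on plane z"
    uv=np.array(uv,float).reshape(-1,1,2)
    n=cv2.undistortPoints(uv,np.array(p['intrinsics']),np.array(p['D'])).reshape(-1,2)
    T=wfc(p,st); d=np.c_[n[:,0],-n[:,1],-np.ones(len(n))]@T[:3,:3].T
    return T[:3,3]+d*((z-T[2,3])/d[:,2])[:,None]
def w2px(p,X,st=None):
    T=np.linalg.inv(wfc(p,st)); c=np.atleast_2d(X)@T[:3,:3].T+T[:3,3]
    c=c*[1,-1,-1]
    return cv2.projectPoints(c,np.zeros(3),np.zeros(3),np.array(p['intrinsics']),np.array(p['D']))[0].reshape(-1,2)
def save(n,img,s=1): cv2.imwrite('pics/'+n,cv2.resize(img[:,:,::-1].copy(),None,fx=s,fy=s,interpolation=cv2.INTER_CUBIC))
E
python3 - <<'E'
from h import *
st=status.read_state();print(st)
ims=[]
for c in ['scene','side']:
    p=read_camera(c);save(c+'0.png',p['color'],1.5)
    print(c,np.round(wfc(p),3).tolist())
    for n in ['level','board_mid','knob_grip','unit','bowl','mug','tin']:
        for m in masks_of(p,n)[:4]: 
            ys,xs=np.nonzero(m['mask']);print(n,round(m['score'],2),np.round(m['bbox']).tolist(),[round(xs.mean()),round(ys.mean())] if len(xs) else 0)
E
```

```text
{'time': 0.0, 'q': array([ 1.10108024e+00,  2.64788883e-01,  1.60536888e+00,  1.29746110e-05,
        1.27369188e+00, -3.69149959e-02]), 'joint_vel': array([-0.00030644, -0.00149427,  0.00222936, -0.00028838, -0.00114574,
       -0.00029909]), 'joint_torque': array([ 8.72469791e-04, -5.15102828e+01, -3.67316973e+01,  1.26693408e-04,
        1.29546417e-02,  6.84704304e-06]), 'tool_pos': array([0.28278339, 0.6121102 , 0.22994071]), 'tcp_rot': array([-0.67443012, -3.06775286,  0.00342661]), 'wrist_force': array([-0.95533377, -0.68020604,  0.11192957]), 'torque': array([-0.00214311, -0.0303634 ,  0.01282774]), 'grip_force': 0.0, 'width': 0.9990094114068693}
scene [[-0.243, -0.628, 0.739, 1.368], [0.97, -0.159, 0.184, 0.183], [0.002, 0.761, 0.648, 0.833], [0.0, 0.0, 0.0, 1.0]]
level 0.84 [341.0, 210.0, 398.0, 242.0] [370, 225]
level 0.83 [343.0, 259.0, 409.0, 277.0] [374, 269]
board_mid 0.83 [202.0, 182.0, 299.0, 230.0] [252, 205]
knob_grip 0.7 [185.0, 169.0, 198.0, 186.0] [190, 178]
unit 0.57 [174.0, 167.0, 308.0, 253.0] [244, 213]
bowl 0.9 [127.0, 180.0, 166.0, 214.0] [147, 196]
mug 0.78 [283.0, 268.0, 329.0, 312.0] [299, 290]
tin 0.83 [175.0, 234.0, 215.0, 288.0] [196, 260]
side [[0.686, 0.507, -0.522, -0.107], [-0.728, 0.478, -0.491, -0.617], [0.001, 0.717, 0.697, 0.98], [0.0, 0.0, 0.0, 1.0]]
level 0.75 [193.0, 141.0, 235.0, 164.0] [213, 153]
level 0.66 [106.0, 178.0, 142.0, 227.0] [124, 203]
level 0.61 [223.0, 169.0, 311.0, 234.0] [266, 201]
level 0.6 [168.0, 159.0, 195.0, 194.0] [182, 176]
board_mid 0.78 [221.0, 168.0, 308.0, 237.0] [266, 202]
unit 0.81 [216.0, 173.0, 329.0, 268.0] [274, 217]
bowl 0.69 [338.0, 245.0, 376.0, 277.0] [355, 262]
bowl 0.18 [220.0, 170.0, 311.0, 238.0] [266, 201]
mug 0.83 [260.0, 140.0, 281.0, 166.0] [270, 151]
tin 0.68 [308.0, 168.0, 342.0, 202.0] [326, 184]
```

View pics/scene0.png

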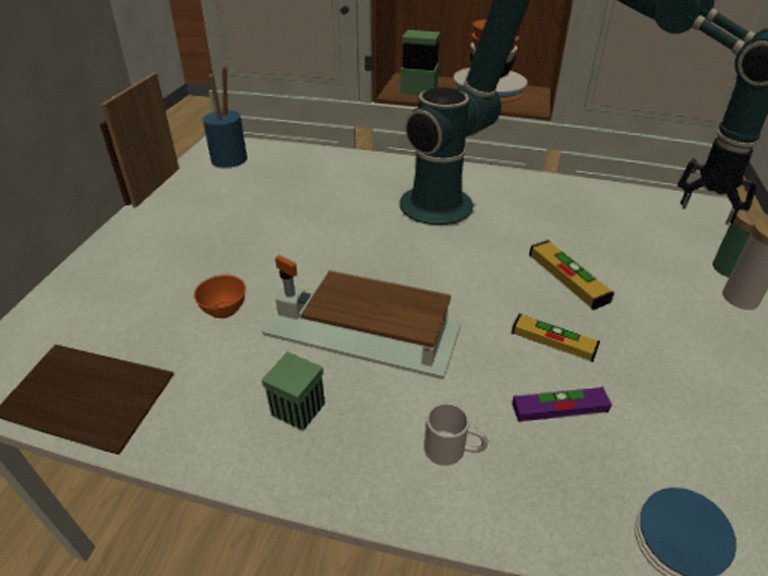

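View pics/side0.png

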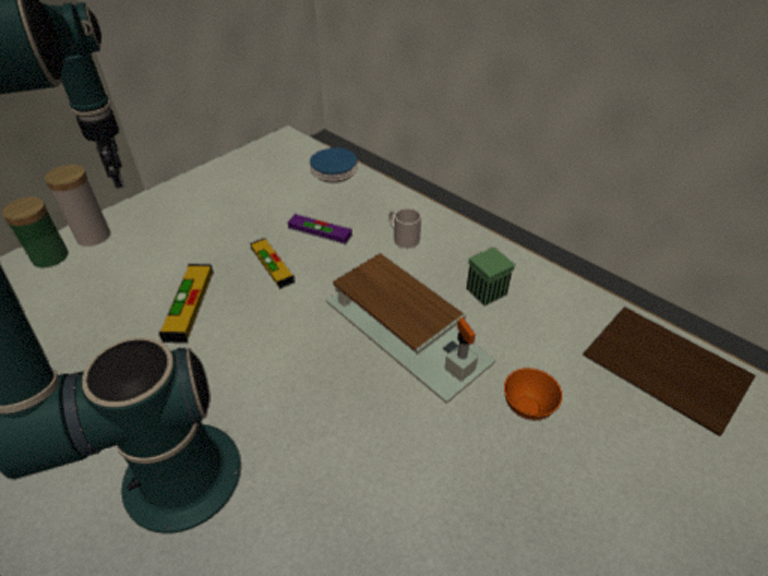

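Scene picture: level look-alikes are the large yellow one (380,182), the small yellow one (370,224) and the purple one (374,269). I choose the small yellow one. Bowl (147,196), tin (196,260), mug (299,290), knob (190,178), board (252,205). I'll measure and check my choice in a crop.

Run:
```python
from h import *
P={c:read_camera(c) for c in ['scene','side']}
def hsv(p,lo,hi,box):
    h=cv2.cvtColor(p['color'],cv2.COLOR_RGB2HSV);m=cv2.inRange(h,lo,hi);k=np.zeros_like(m);x0,y0,x1,y1=box;k[y0:y1,x0:x1]=1;return m*k
def near(p,n,uv):
    b=[m for m in masks_of(p,n)]
    b=[m for m in b if abs((m['bbox'][0]+m['bbox'][2])/2-uv[0])<12 and abs((m['bbox'][1]+m['bbox'][3])/2-uv[1])<12]
    return b[0]['mask'].astype(np.uint8) if b else None
def quad(m):
    c=max(cv2.findContours(m,cv2.RETR_EXTERNAL,cv2.CHAIN_APPROX_NONE)[0],key=cv2.contourArea);h=cv2.convexHull(c)
    for e in np.arange(1,15,.5):
        a=cv2.approxPolyDP(h,e,True)
        if len(a)<=4: return a.reshape(-1,2)
for c,uvl,uvb in [('scene',(370,224),(252,205)),('side',(182,176),(266,202))]:
    p=P[c]
    m=near(p,'board_mid',uvb)
    if m is not None:
        q=quad(m);W=px2w(p,q,.092);print(c,'board',W[:,:2].round(3).tolist(),W.mean(0).round(3),[np.linalg.norm(W[i]-W[i-1]).round(3) for i in range(4)])
    m=near(p,'level',uvl)
    if m is not None:
        c2=max(cv2.findContours(m,0,cv2.CHAIN_APPROX_NONE)[0],key=cv2.contourArea).reshape(-1,2)
        W=px2w(p,c2,.018)[:,:2];r=cv2.minAreaRect((W*1000).astype(np.float32));b=cv2.boxPoints(r);print(c,'level',r,b.round().tolist())
    for z in [.141]:
        box=(180,165,202,190) if c=='scene' else (300,208,320,232)
        m=hsv(p,(0,130,80),(14,255,255),box)
        ys,xs=np.nonzero(m);print(c,'knob',len(xs),xs.mean(),ys.mean(),px2w(p,[[xs.mean(),ys.mean()]],z).round(3))
        W=px2w(p,np.c_[xs,ys],.156)[:,:2];r=cv2.minAreaRect((W*1000).astype(np.float32));print(r)
    for n in ['bowl','mug','tin']:
        for k in masks_of(p,n)[:1]:
            b=k['bbox'];print(n,px2w(p,[[(b[0]+b[2])/2,(b[1]+b[3])/2]],.045).round(3))
a=cv2.resize(P['scene']['color'][165:285,170:420],None,fx=3,fy=3,interpolation=cv2.INTER_CUBIC)
save('crop1.png',a)
```

```text
scene board [[0.619, -0.175], [0.485, -0.163], [0.504, 0.111], [0.648, 0.102]] [ 0.564 -0.031  0.092] [np.float64(0.279), np.float64(0.134), np.float64(0.274), np.float64(0.145)]
scene level ((488.3932800292969, 338.6904602050781), (183.05029296875, 68.22188568115234), 73.75702667236328) [[430.0, 260.0], [496.0, 241.0], [547.0, 417.0], [481.0, 436.0]]
scene knob 67 189.76119402985074 175.22388059701493 [[ 0.537 -0.235  0.141]]
((560.251220703125, -223.05601501464844), (69.444091796875, 30.95848846435547), 67.43853759765625)
bowl [[ 0.569 -0.392  0.045]]
mug [[0.803 0.169 0.045]]
tin [[ 0.786 -0.129  0.045]]
side board [[0.493, 0.107], [0.636, 0.094], [0.61, -0.183], [0.462, -0.177]] [ 0.55  -0.04   0.092] [np.float64(0.285), np.float64(0.144), np.float64(0.278), np.float64(0.148)]
side level ((480.71771240234375, 334.49005126953125), (204.94854736328125, 49.97489547729492), 75.4195556640625) [[431.0, 242.0], [479.0, 229.0], [531.0, 427.0], [482.0, 440.0]]
side knob 89 309.4269662921348 217.25842696629215 [[ 0.55  -0.223  0.141]]
((537.886962890625, -227.98435974121094), (85.8530502319336, 23.69013786315918), 70.0049057006836)
bowl [[ 0.574 -0.396  0.045]]
mug [[0.796 0.149 0.045]]
tin [[ 0.794 -0.12   0.045]]
```

View pics/crop1.png

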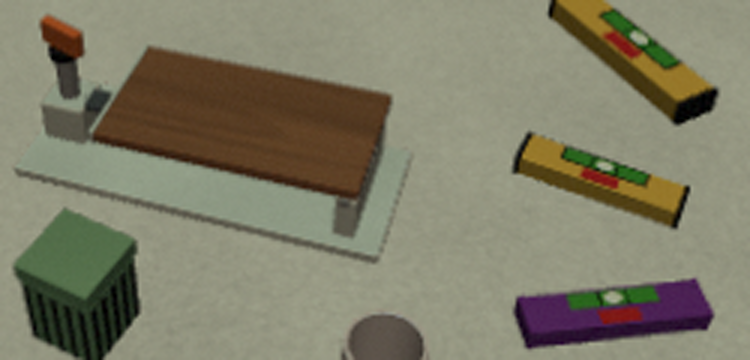

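The crop shows the small yellow level (600,180 in the crop) next to the larger yellow one (640,60) and the purple one (613,300). The small yellow one is the right one, with its red patch on the far side from the robot. Next I move above it for a wrist view.

```bash
cat >> h.py <<'E'
def go(pos,yaw_y=None):
    "print turn about tool z (deg) to put tool y (mod 180) along world heading yaw_y(deg), tool pointing exactly down, then shift in new tool axes"
    st=status.read_state();A=R.from_rotvec(st['tcp_rot']).as_matrix()
    print('pos',st['tool_pos'].round(4),'y head',np.degrees(np.arctan2(A[1,1],A[0,1])).round(1),'q',st['q'].round(2),'t',round(st['time'],2),'w',round(st['width'],3),'F',st['wrist_force'].round(2))
    y=np.degrees(np.arctan2(A[1,1],A[0,1])) if yaw_y is None else yaw_y
    for s in (0,180):
        a=np.radians(y+s);Y=np.array([np.cos(a),np.sin(a),0]);Z=np.array([0,0,-1.]);B=np.c_[np.cross(Y,Z),Y,Z]
        print('turn',np.degrees(R.from_matrix(A.T@B).as_rotvec()).round(2),'shift',(B.T@(np.array(pos)-st['tool_pos'])).round(4))
E
python3 - <<'E'
from h import *
go([.44,.335,.23],-15.5)
print(np.array(read_camera('wrist')['mount']).round(3))
E
```

```text
pos [0.2831 0.6128 0.2313] y head 65.2 q [ 1.1   0.26  1.6   0.    1.27 -0.04] t 1.4 w 1.001 F [ 0.13 -0.46 -0.97]
turn [-0.   0.  80.7] shift [-0.2257  0.2254  0.0013]
turn [ -0.   -0.  -99.3] shift [ 0.2257 -0.2254  0.0013]
[[-0.001  0.961  0.275  0.069]
 [ 1.     0.001 -0.    -0.   ]
 [-0.001  0.275 -0.961 -0.142]
 [ 0.     0.     0.     1.   ]]
```

Request:
drive_tool([
  [0,0,6.7,0,0,0,1],
  [0,0,6.7,0,0,0,1],
  [0,0,6.7,0,0,0,1],
  [0,0,6.7,0,0,0,1],
  [0,0,6.7,0,0,0,1],
  [0,0,6.7,0,0,0,1],
  [0,0,6.7,0,0,0,1],
  [0,0,6.7,0,0,0,1],
])

```text
time: 2.12
tool_pos: [0.2831, 0.6128, 0.2312]
tcp_rot: [1.993, 2.429, -0.0]
wrist_force: [0.2, 0.5, -0.2]
width: 0.999
grip_force: 0.0
```

Request:
drive_tool([
  [0,0,6.8,0,0,0,1],
  [0,0,6.8,0,0,0,1],
  [0,0,6.8,0,0,0,1],
  [0,0,6.8,0,0,0,1],
])

```text
time: 2.45
tool_pos: [0.2831, 0.6128, 0.2312]
tcp_rot: [-2.508, -1.892, 0.0]
wrist_force: [0.1, 0.2, -0.3]
width: 0.999
grip_force: 0.0
```

Request:
drive_tool([
  [0,0,0,-0.028,0.028,0,1],
  [0,0,0,-0.028,0.028,0,1],
  [0,0,0,-0.028,0.028,0,1],
  [0,0,0,-0.028,0.028,0,1],
  [0,0,0,-0.028,0.028,0,1],
  [0,0,0,-0.028,0.028,0,1],
  [0,0,0,-0.028,0.028,0,1],
  [0,0,0,-0.028,0.028,0,1],
])

```text
time: 3.12
tool_pos: [0.4392, 0.3351, 0.2316]
tcp_rot: [2.502, 1.9, 0.001]
wrist_force: [0.4, 1.1, 0.4]
width: 1.003
grip_force: 0.0
```

```bash
cat >> h.py <<'E'
def lev(p,st,z,n='level'):
    for m in masks_of(p,n)[:3]:
        c=max(cv2.findContours(m['mask'].astype(np.uint8),0,cv2.CHAIN_APPROX_NONE)[0],key=cv2.contourArea).reshape(-1,2)
        W=px2w(p,c,z,st)[:,:2]; r=cv2.minAreaRect((W*1000).astype(np.float32))
        print(n,round(m['score'],2),np.round(m['bbox']),np.round(r[0],1),np.round(r[1],1),round(r[2],1))
def parts(p,st,z):
    h=cv2.cvtColor(p['color'],cv2.COLOR_RGB2HSV)
    for n,lo,hi in [('red',(0,150,70),(8,255,255)),('red2',(172,150,70),(180,255,255)),('green',(45,120,40),(75,255,255)),('orange',(6,180,90),(14,255,255))]:
        k=cv2.connectedComponentsWithStats(cv2.inRange(h,lo,hi))
        for i in range(1,k[0]):
            if k[2][i,4]>40: 
                ys,xs=np.nonzero(k[1]==i);W=px2w(p,np.c_[xs,ys],z,st)[:,:2];r=cv2.minAreaRect((W*1000).astype(np.float32))
                print(n,k[2][i].tolist(),np.round(r[0],1),np.round(r[1],1),round(r[2],1))
E
python3 - <<'E'
from h import *
st=status.read_state();p=read_camera('wrist');save('w1.png',p['color'],1.5)
go([.484,.337,.03],-15.5)
lev(p,st,.024);parts(p,st,.024)
E
```

```text
pos [0.4426 0.3291 0.2315] y head -15.8 q [ 0.6   0.03  1.87 -0.01  1.24  0.88] t 3.17 w 1.001 F [ 2.68 -3.76 -0.82]
turn [ 0.26  0.23 -0.27] shift [0.0187 0.0378 0.2015]
turn [  0.37  -0.41 179.73] shift [-0.0187 -0.0378  0.2015]
level 0.94 [377.   7. 494. 173.] [659.6 355.1] [ 53.6 182.4] 20.1
level 0.69 [ 32.  72. 168. 266.] [252.5 371.5] [247.3  67.6] 41.0
level 0.59 [271.  65. 311. 221.] [483.3 341.1] [181.   44.7] 75.5
red [444, 76, 22, 31, 316] [677.7 357.1] [12.9 31.7] 20.0
red [297, 139, 10, 30, 250] [497.1 334.8] [34.1 10.6] 76.6
red [93, 169, 28, 39, 431] [260.7 357.7] [51.4 13.5] 40.8
green [415, 66, 46, 72, 930] [658.2 349.7] [17.4 83.8] 20.1
green [276, 115, 16, 35, 453] [483.2 364.3] [38.3 17.2] 72.9
green [79, 129, 36, 47, 790] [267.3 401.5] [51.3 23.7] 41.1
green [276, 158, 15, 33, 405] [470.2 316.7] [39.3 16.7] 76.2
green [58, 176, 33, 44, 671] [216.7 356.3] [52.9 22.5] 40.9
orange [295, 137, 13, 33, 122] [496.6 335.3] [37.8 14.1] 76.4
orange [92, 168, 20, 40, 89] [255.4 361.8] [52.7 11.5] 52.1
orange [102, 175, 22, 35, 109] [266.  351.1] [51.1  4.6] 40.6
```

View pics/w1.png

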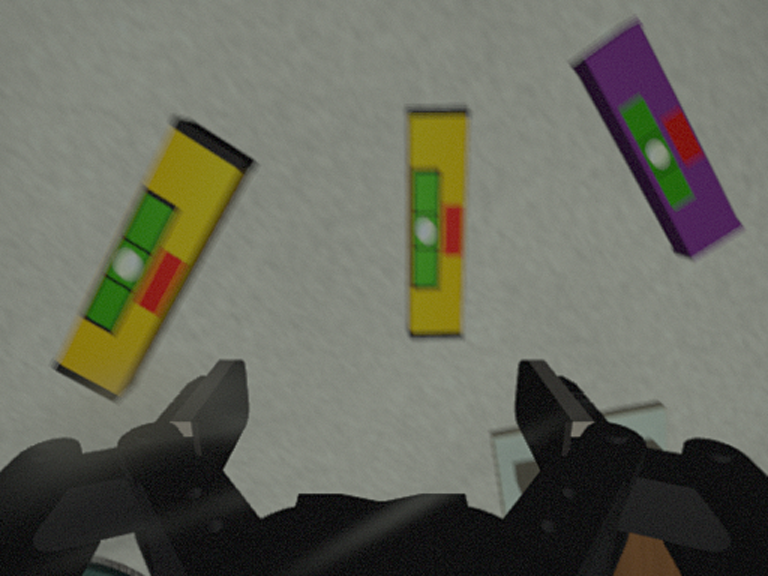

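The wrist view shows the small yellow level at about (290,145) original pixels, with the larger one at left and the purple one at right. It measures 181×44.7 mm, centred at (0.483, 0.341), heading 75.5°. Next is the grasp.

Run:
```python
from h import *
go([.483,.341,.004],-14.5)
```

```text
pos [0.4411 0.3322 0.2315] y head -15.9 q [ 0.6   0.03  1.87 -0.    1.24  0.88] t 3.22 w 1.0 F [0.21 0.13 0.55]
turn [ 0.11  0.08 -1.42] shift [0.019  0.0384 0.2275]
turn [ 1.3000e-01 -1.7000e-01  1.7858e+02] shift [-0.019  -0.0384  0.2275]
```

Request:
drive_tool([
  [0,0,-1.4,0,0,0,1],
  [0,0,0,0.0095,0.0192,0.02,1],
  [0,0,0,0.0095,0.0192,0.02,1],
  [0,0,0,0,0,0.04,1],
  [0,0,0,0,0,0.04,1],
  [0,0,0,0,0,0.04,1],
  [0,0,0,0,0,0.037,1],
  [0,0,0,0,0,0.02,1],
])

```text
time: 3.88
tool_pos: [0.4766, 0.3455, 0.0092]
tcp_rot: [-2.475, -1.933, 0.011]
wrist_force: [-0.9, 0.2, -1.0]
width: 1.0
grip_force: 0.0
```

Request:
drive_tool([
  [0,0,0,0,0,0.01,1],
  [0,0,0,0,0,0,1],
  [0,0,0,0,0,0,0],
  [0,0,0,0,0,0,0],
  [0,0,0,0,0,0,0],
  [0,0,0,0,0,0,0],
  [0,0,0,0,0,0,0],
  [0,0,0,0,0,0,0],
], force=40)

```text
time: 4.55
tool_pos: [0.4826, 0.3472, 0.007]
tcp_rot: [2.479, 1.93, 0.008]
wrist_force: [-0.6, 0.2, 6.0]
width: 0.502
grip_force: 43.0
```

Request:
drive_tool([
  [0,0,0,0,0,-0.02,0],
  [0,0,0,0,0,-0.035,0],
  [0,0,0,0,0,-0.04,0],
  [0,0,0,0,0,-0.04,0],
  [0,0,0,0,0,-0.04,0],
  [0,0,0,0,0,-0.04,0],
  [0,0,0,0,0,-0.02,0],
  [0,0,0,0,0,0,0],
])

```text
time: 5.22
tool_pos: [0.4837, 0.3478, 0.2475]
tcp_rot: [2.478, 1.929, 0.021]
wrist_force: [1.4, 0.2, -0.3]
width: 0.5
grip_force: 42.1
```

Run:
```python
from h import *
go([.557,.04,.24],-5.3)
```

```text
pos [0.4837 0.3478 0.2475] y head -14.2 q [0.58 0.1  1.77 0.   1.26 0.83] t 5.22 w 0.5 F [ 1.42  0.24 -0.31]
turn [ 0.55 -0.52 -8.91] shift [-0.2997  0.1014  0.0075]
turn [ -0.78  -0.82 171.09] shift [ 0.2997 -0.1014  0.0075]
```

Request:
drive_tool([
  [0.3,-0.3,-4.5,0,0,0,0],
  [0.2,-0.2,-4.4,0,0,0,0],
  [0,0,0,-0.03,0.01,0,0],
  [0,0,0,-0.0375,0.0127,0,0],
  [0,0,0,-0.0375,0.0127,0.001,0],
  [0,0,0,-0.0375,0.0127,0.001,0],
  [0,0,0,-0.0375,0.0127,0.001,0],
  [0,0,0,-0.0375,0.0127,0.001,0],
])

```text
time: 5.88
tool_pos: [0.5324, 0.1204, 0.2346]
tcp_rot: [-2.319, -2.115, 0.022]
wrist_force: [0.8, 0.1, -1.8]
width: 0.509
grip_force: 42.0
```

Request:
drive_tool([
  [0,0,0,-0.0375,0.0127,0.002,0],
  [0,0,0,-0.03,0.01,0.002,0],
  [0,0,0,-0.015,0.005,0,0],
  [0,0,0,0,0,0,0],
  [0,0,0,0,0,0,0],
])

```text
time: 6.3
tool_pos: [0.5525, 0.0368, 0.2311]
tcp_rot: [-2.322, -2.111, 0.022]
wrist_force: [0.1, 0.4, -1.8]
width: 0.502
grip_force: 42.0
```

Run:
```python
from h import *
st=status.read_state();p=read_camera('wrist');save('w2.png',p['color'],1.5)
go([.557,.04,.24],-5.3)
lev(p,st,.092,'board_mid');lev(p,st,.141,'knob_grip');lev(p,st,st['tool_pos'][2]+.01)
```

```text
pos [0.5526 0.0377 0.2315] y head -5.4 q [ 0.03  0.04  1.86 -0.01  1.25  0.12] t 6.35 w 0.506 F [ 0.18  0.84 -1.67]
turn [-0.67  0.43 -0.06] shift [ 0.0027  0.0042 -0.0085]
turn [  0.67   1.05 179.93] shift [-0.0027 -0.0042 -0.0085]
board_mid 0.9 [184. 103. 348. 330.] [616.5  27.5] [150.8  37.7] 85.7
level 0.91 [198.  64. 306. 330.] [554.8  56.2] [132.1  45.9] 84.7
```

View pics/w2.png

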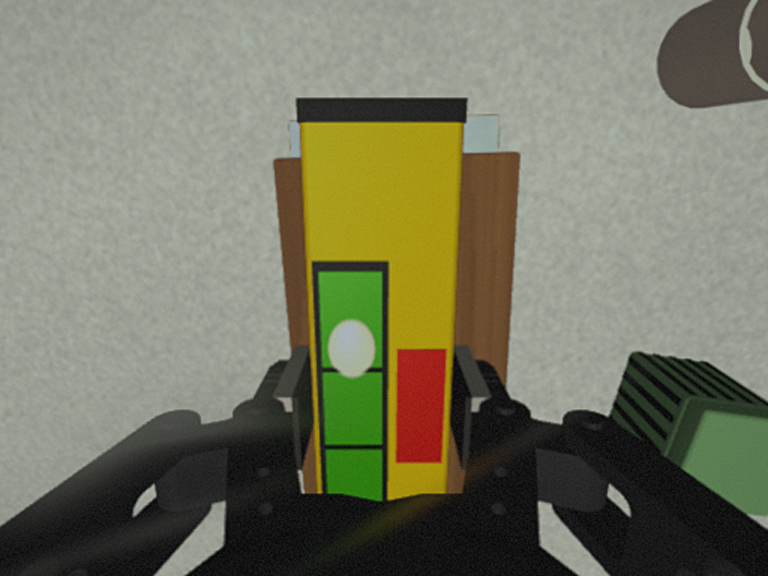

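The wrist view shows the level in the grip and lying along the board. The board's hinge-end corners are at (184,106) and (346,102) original pixels, and the vial and lines are clearly visible.

Run:
```python
from h import *
st=status.read_state();p=read_camera('wrist')
W=px2w(p,[[184,106],[346,102],[193,205],[339.5,220]],.089,st);print(W.round(4))
d=W[1]-W[0];print(np.linalg.norm(d),np.degrees(np.arctan2(d[1],d[0])),np.degrees(np.arctan2(*(W[0]-W[2])[[1,0]])),np.degrees(np.arctan2(*(W[1]-W[3])[[1,0]])))
h=(W[0]+W[1])/2;a=np.arctan2(d[1],d[0])+np.pi/2
u=np.array([np.cos(a),np.sin(a)]);print('mid',h[:2]-.163*u)
# level in hand: end cap edge far
L=px2w(p,[[199,66],[311,66]],st['tool_pos'][2]+.02,st);print('level end',L.round(4),st['tool_pos'])
```

```text
[[ 0.4944  0.1123  0.089 ]
 [ 0.6414  0.1023  0.089 ]
 [ 0.4885  0.017   0.089 ]
 [ 0.6339 -0.0121  0.089 ]]
0.1472881101682422 -3.9005614608575105 86.43702656463945 86.26848555399728
mid [ 0.55683304 -0.05535608]
level end [[0.5406 0.1244 0.2522]
 [0.5825 0.1204 0.2522]] [0.55298584 0.03884693 0.23223806]
```

Run:
```python
from h import *
go([.557,-.051,.112],-3.8)
```

```text
pos [0.5531 0.0389 0.2324] y head -5.2 q [ 0.03  0.04  1.85 -0.01  1.25  0.12] t 6.55 w 0.505 F [-0.16  0.56 -1.22]
turn [-0.57  0.44 -1.4 ] shift [-0.0894  0.0098  0.1204]
turn [  0.68   0.89 178.6 ] shift [ 0.0894 -0.0098  0.1204]
```

Request:
drive_tool([
  [-0.57,0.44,-1.4,0,0,0,0],
  [0,0,0,-0.025,0.003,0,0],
  [0,0,0,-0.035,0.004,0,0],
  [0,0,0,-0.03,0.003,0.01,0],
  [0,0,0,0,0,0.03,0],
  [0,0,0,0,0,0.04,0],
  [0,0,0,0,0,0.03,0],
  [0,0,0,0,0,0.01,0],
])

```text
time: 7.22
tool_pos: [0.5533, -0.0516, 0.1074]
tcp_rot: [-2.29, -2.141, 0.008]
wrist_force: [-1.7, 0.6, -3.2]
width: 0.505
grip_force: 41.9
```

Request:
drive_tool([
  [0,0,0,0,0,0,0],
  [0,0,0,0,0,0.003,0],
  [0,0,0,0,0,0.002,0],
  [0,0,0,0,0,0,0],
])

```text
time: 7.55
tool_pos: [0.5593, -0.0527, 0.1099]
tcp_rot: [2.292, 2.143, 0.004]
wrist_force: [-1.1, 0.5, -2.2]
width: 0.503
grip_force: 42.0
```

Request:
drive_tool([
  [0,0,0,0,0,0.003,0],
  [0,0,0,0,0,0.002,0],
  [0,0,0,0,0,0.002,0],
  [0,0,0,0,0,0,0],
  [0,0,0,0,0,0,0],
])

```text
time: 7.97
tool_pos: [0.5573, -0.0529, 0.1007]
tcp_rot: [2.296, 2.144, -0.0]
wrist_force: [0.3, 0.4, -2.2]
width: 0.506
grip_force: 42.0
```

Request:
drive_tool([
  [0,0,0,0,0,0.002,0],
  [0,0,0,0,0,0.001,0],
  [0,0,0,0,0,0,0],
  [0,0,0,0,0,0,0],
])

```text
time: 8.3
tool_pos: [0.5573, -0.0529, 0.0975]
tcp_rot: [2.296, 2.144, -0.0]
wrist_force: [-1.0, 0.4, -1.3]
width: 0.502
grip_force: 42.0
```

Request:
drive_tool([
  [0,0,0,0,0,0.002,0],
  [0,0,0,0,0,0,0],
  [0,0,0,0,0,0,0],
])

```text
time: 8.55
tool_pos: [0.5578, -0.0529, 0.0961]
tcp_rot: [2.295, 2.144, 0.001]
wrist_force: [0.1, -0.6, -0.9]
width: 0.502
grip_force: 42.3
```

Request:
drive_tool([
  [0,0,0,0,0,0.0015,0],
  [0,0,0,0,0,0,0],
  [0,0,0,0,0,0,0],
])

```text
time: 8.8
tool_pos: [0.5579, -0.0531, 0.095]
tcp_rot: [2.295, 2.144, 0.001]
wrist_force: [-1.7, -2.5, 4.9]
width: 0.506
grip_force: 42.8
```

Request:
drive_tool([
  [0,0,0,0,0,0.0015,0],
  [0,0,0,0,0,0,0],
  [0,0,0,0,0,0,0],
])

```text
time: 9.05
tool_pos: [0.5579, -0.0535, 0.0935]
tcp_rot: [2.294, 2.143, 0.0]
wrist_force: [-1.4, -3.1, 4.8]
width: 0.507
grip_force: 42.9
```

Request:
drive_tool([
  [0,0,0,0,0,0.0015,0],
  [0,0,0,0,0,0,0],
  [0,0,0,0,0,0,0],
])

```text
time: 9.3
tool_pos: [0.558, -0.0536, 0.0921]
tcp_rot: [2.294, 2.143, 0.0]
wrist_force: [-2.0, -3.9, 5.9]
width: 0.505
grip_force: 43.0
```

Request:
drive_tool([
  [0,0,0,0,0,0.0012,0],
  [0,0,0,0,0,0,0],
  [0,0,0,0,0,0,0],
])

```text
time: 9.55
tool_pos: [0.5582, -0.0537, 0.091]
tcp_rot: [2.294, 2.143, 0.001]
wrist_force: [-1.3, -4.4, 5.8]
width: 0.506
grip_force: 43.0
```

Request:
drive_tool([
  [0,0,0,0,0,0.0012,0],
  [0,0,0,0,0,0,0],
  [0,0,0,0,0,0,0],
])

```text
time: 9.8
tool_pos: [0.5583, -0.0539, 0.0902]
tcp_rot: [2.293, 2.143, 0.0]
wrist_force: [-2.0, -4.2, 8.4]
width: 0.504
grip_force: 43.3
```

Request:
drive_tool([
  [0,0,0,0,0,0.0012,0],
  [0,0,0,0,0,0,0],
  [0,0,0,0,0,0,0],
])

```text
time: 10.05
tool_pos: [0.5585, -0.054, 0.0898]
tcp_rot: [2.293, 2.143, 0.0]
wrist_force: [-3.7, -3.8, 11.9]
width: 0.502
grip_force: 43.8
```

Request:
drive_tool([
  [0,0,0,0,0,0.001,0],
  [0,0,0,0,0,0,0],
  [0,0,0,0,0,0,0],
  [0,0,0,0,0,0,0],
  [0,0,0,0,0,0,0],
  [0,0,0,0,0,0,0],
  [0,0,0,0,0,0,0],
  [0,0,0,0,0,0,0],
])

```text
time: 10.72
tool_pos: [0.5586, -0.054, 0.0895]
tcp_rot: [2.292, 2.143, 0.001]
wrist_force: [-6.1, -5.0, 15.7]
width: 0.503
grip_force: 44.3
```

```bash
cat >> h.py <<'E'
def bub(p,st,zt):
    "bubble & vial on level top at height zt; prints ordered coordinates along vial"
    h=cv2.cvtColor(p['color'],cv2.COLOR_RGB2HSV)
    g=cv2.inRange(h,(45,120,25),(75,255,255))
    k=cv2.connectedComponentsWithStats(cv2.dilate(g,np.ones((7,7),np.uint8)))
    i=1+np.argmax(k[2][1:,4]);x,y,w,hh,_=k[2][i]
    sub=np.zeros(g.shape,bool);sub[y:y+hh,x:x+w]=True
    hull=np.zeros_like(g);c=cv2.convexHull(np.argwhere((g>0)&(k[1]==i))[:,::-1].astype(np.int32));cv2.fillPoly(hull,[c],1)
    hull=cv2.erode(hull,np.ones((3,3),np.uint8))>0
    pale=hull&(h[...,1]<110)&(h[...,2]>70); dark=hull&(h[...,2]<60)
    out={}
    for n,m in [('green',(g>0)&(k[1]==i)),('pale',pale),('dark',dark)]:
        q=cv2.connectedComponentsWithStats(m.astype(np.uint8))
        for j in range(1,q[0]):
            if q[2][j,4]>=15:
                ys,xs=np.nonzero(q[1]==j);W=px2w(p,np.c_[xs,ys],zt,st)[:,:2];print(n,q[2][j].tolist(),'ctr',(W.mean(0)*1000).round(1),'ext',(W.min(0)*1000).round(1),(W.max(0)*1000).round(1))
E
python3 - <<'E'
from h import *
st=status.read_state();p=read_camera('wrist');save('w3.png',p['color'],1.5)
go(st['tool_pos']);bub(p,st,.112)
E
```

```text
pos [ 0.5586 -0.054   0.0895] y head -3.9 q [-0.14  0.18  1.99 -0.    0.97 -0.07] t 10.77 w 0.504 F [-5.05 -4.55 14.91]
turn [ 0.16  0.12 -0.  ] shift [-0.  0. -0.]
turn [  0.19  -0.25 180.  ] shift [ 0. -0. -0.]
green [211, 182, 44, 65, 1730] ctr [551.9 -25.4] ext [542.1 -43.5] [561.4 -14. ]
green [214, 248, 41, 49, 1905] ctr [550.  -55.9] ext [540.5 -68.7] [559.4 -43.8]
green [217, 298, 39, 37, 1272] ctr [548.9 -78.2] ext [539.4 -89.9] [557.7 -68.7]
pale [218, 206, 32, 39, 1000] ctr [551.4 -33.3] ext [544.6 -42.1] [558.2 -24.5]
dark [215, 247, 40, 2, 79] ctr [550.8 -43.6] ext [542.4 -44.5] [559.4 -42.8]
dark [217, 296, 38, 3, 89] ctr [549.1 -68.5] ext [540.7 -69.8] [557.8 -67.6]
```

View pics/w3.png

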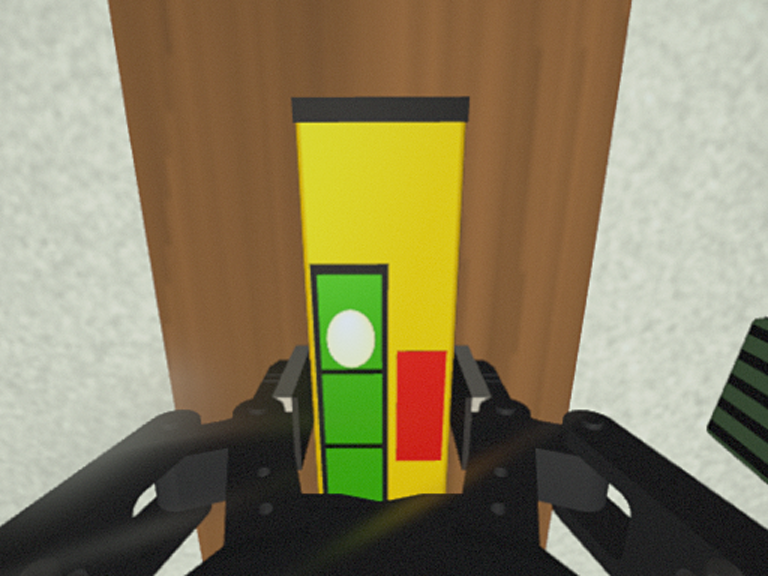

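The bubble, at (234,226) original pixels, sits beyond the hinge-side line, about 24 mm from the middle, so the foot end is low and needs about 1.9 rad clockwise. I'll release and do a clean thumb press to confirm.

Request:
drive_tool([
  [0,0,0,0,0,-0.004,0],
  [0,0,0,0,0,0,0.8],
  [0,0,0,0,0,0,0.8],
  [0,0,0,0,0,0,0.8],
  [0,0,0,0,0,0,0.8],
  [0,0,0,0,0,-0.02,0.8],
  [0,0,0,0,0,-0.035,0.8],
  [0,0,0,0,0,-0.025,0.8],
])

```text
time: 11.43
tool_pos: [0.5569, -0.0525, 0.171]
tcp_rot: [-2.295, -2.144, 0.001]
wrist_force: [1.1, 0.0, 1.1]
width: 0.799
grip_force: 0.0
```

Request:
drive_tool([
  [0,0,-7,0,0,-0.01,0.2],
  [0,0,-7,0,0,0,0],
  [0,0,-7,0,0,0,0],
  [0,0,-7,0,0,0,0],
  [0,0,-7,0,0,0,0],
  [0,0,-7,0,0,0,0],
  [0,0,-7,0,0,0,0],
  [0,0,-7,0,0,0,0],
])

```text
time: 12.1
tool_pos: [0.557, -0.0526, 0.1798]
tcp_rot: [-1.011, -2.974, 0.0]
wrist_force: [-0.1, -0.0, 0.1]
width: -0.001
grip_force: 0.0
```

Request:
drive_tool([
  [0,0,-7,0,0,0,0],
  [0,0,-7,0,0,0,0],
  [0,0,-7,0,0,0,0],
  [0,0,-7,0,0,0,0],
  [0,0,-6,0,0,0,0],
  [0,0,0,-0.03,0,0,0],
  [0,0,0,0,0,0,0],
  [0,0,0,0,0,0,0],
])

```text
time: 12.77
tool_pos: [0.5878, -0.0547, 0.1797]
tcp_rot: [-0.107, -3.139, -0.0]
wrist_force: [-0.3, 0.4, 0.4]
width: 0.003
grip_force: 0.0
```

Run:
```python
from h import *
st=status.read_state();p=read_camera('wrist');save('w4.png',p['color'],1.5)
go([.57,-.058,.13],86.2)
bub(p,st,.112);parts(p,st,.112);lev(p,st,.112);lev(p,st,.156,'knob_grip')
```

```text
pos [ 0.5871 -0.0547  0.1798] y head 86.1 q [-0.14  0.14  1.85 -0.    1.15 -1.64] t 12.82 w -0.001 F [ 0.16 -0.16  0.34]
turn [ 0.   -0.08 -0.1 ] shift [ 0.0168 -0.0045  0.0498]
turn [-1.200e-01 -0.000e+00  1.799e+02] shift [-0.0168  0.0045  0.0498]
green [183, 138, 44, 27, 1170] ctr [547.1 -86.5] ext [ 537.1 -102.1] [557.3 -70.9]
green [228, 138, 38, 27, 608] ctr [549.  -61.3] ext [539.3 -71. ] [559.2 -44. ]
green [267, 138, 45, 27, 1160] ctr [551.2 -27.8] ext [541.2 -43.7] [561.4 -12.3]
pale [243, 141, 27, 21, 450] ctr [549.5 -50.9] ext [542.5 -60. ] [556.8 -41.6]
dark [227, 139, 1, 21, 21] ctr [546.8 -70.8] ext [539.9 -71.5] [553.8 -70.2]
red [220, 171, 55, 19, 1037] [570.  -58.7] [38.9 13.3] 86.0
green [183, 138, 44, 27, 1170] [547.2 -86.5] [30.2 18.2] 86.0
green [228, 138, 38, 27, 608] [549.3 -57.5] [26.1 18.2] 86.0
green [267, 138, 45, 27, 1160] [551.3 -28. ] [30.5 18.2] 86.1
orange [0, 159, 24, 18, 214] [ 550.7 -226.9] [16.5 12.6] 73.0
level 0.8 [116. 128. 377. 190.] [557.5 -57.5] [180.6  45.8] 86.0
level 0.39 [ 91.  50. 473. 244.] [552.6 -34.7] [251.2 135.3] 86.0
knob_grip 0.89 [  0. 140.  24. 190.] [ 542.7 -188.9] [14.2 30.3] 73.0
knob_grip 0.3 [  0.  50. 473. 241.] [543.2 -68.8] [260.6 106. ] 86.0
```

View pics/w4.png

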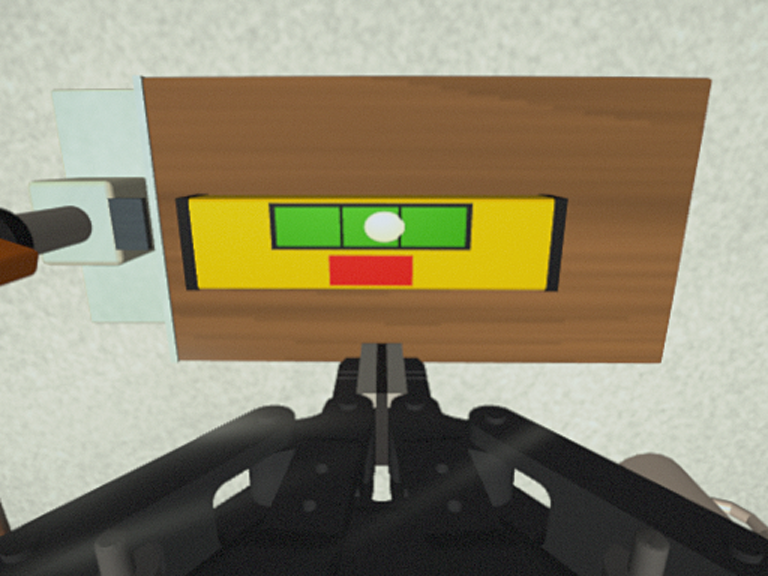

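The picture shows the level lying along the board, with its red patch at (247,180) original pixels and the vial clear of the fingers. The knob is at the left edge (8,170). Next is the thumb press.

Request:
drive_tool([
  [0,0,0,0.0168,-0.0035,0.01,0],
  [0,0,0,0,0,0.025,0],
  [0,0,0,0,0,0.015,0],
  [0,0,0,0,0,0.006,0],
  [0,0,0,0,0,0.002,0],
  [0,0,0,0,0,0.002,0],
  [0,0,0,0,0,0.002,0],
])

```text
time: 13.5
tool_pos: [0.5713, -0.0573, 0.1198]
tcp_rot: [0.107, 3.137, -0.001]
wrist_force: [-0.4, 0.3, 0.5]
width: 0.0
grip_force: 0.0
```

Request:
drive_tool([
  [0,0,0,0,0,0.002,0],
  [0,0,0,0,0,0.002,0],
  [0,0,0,0,0,0.001,0],
  [0,0,0,0,0,0,0],
])

```text
time: 13.83
tool_pos: [0.5704, -0.0572, 0.1137]
tcp_rot: [0.107, 3.139, -0.0]
wrist_force: [-0.4, 0.8, -0.8]
width: 0.001
grip_force: 0.0
```

Request:
drive_tool([
  [0,0,0,0,0,0.002,0],
  [0,0,0,0,0,0.001,0],
  [0,0,0,0,0,0,0],
  [0,0,0,0,0,0,0],
])

```text
time: 14.17
tool_pos: [0.5708, -0.0575, 0.1111]
tcp_rot: [0.107, 3.138, -0.001]
wrist_force: [0.4, -1.1, 2.8]
width: -0.001
grip_force: 1.0
```

Request:
drive_tool([
  [0,0,0,0,0,0.0015,0],
  [0,0,0,0,0,0.0015,0],
  [0,0,0,0,0,0,0],
  [0,0,0,0,0,0,0],
])

```text
time: 14.5
tool_pos: [0.5706, -0.0575, 0.1078]
tcp_rot: [0.107, 3.139, -0.001]
wrist_force: [0.5, -2.3, 3.0]
width: -0.003
grip_force: 1.5
```

Request:
drive_tool([
  [0,0,0,0,0,0.0015,0],
  [0,0,0,0,0,0.0015,0],
  [0,0,0,0,0,0,0],
  [0,0,0,0,0,0,0],
])

```text
time: 14.83
tool_pos: [0.5712, -0.0576, 0.1067]
tcp_rot: [0.107, 3.138, -0.001]
wrist_force: [-3.2, -2.5, 12.1]
width: 0.001
grip_force: 5.9
```

Request:
drive_tool([
  [0,0,0,0,0,0,0],
  [0,0,0,0,0,0,0],
  [0,0,0,0,0,0,0],
  [0,0,0,0,0,0,0],
  [0,0,0,0,0,0,0],
  [0,0,0,0,0,0,0],
  [0,0,0,0,0,0,0],
  [0,0,0,0,0,0,0],
])

```text
time: 15.5
tool_pos: [0.5712, -0.0577, 0.1067]
tcp_rot: [0.107, 3.138, -0.001]
wrist_force: [-3.1, -2.5, 10.9]
width: -0.001
grip_force: 5.9
```

Request:
drive_tool([
  [0,0,0,0,0,0,0],
  [0,0,0,0,0,0,0],
  [0,0,0,0,0,0,0],
  [0,0,0,0,0,0,0],
  [0,0,0,0,0,0,0],
])

```text
time: 15.92
tool_pos: [0.5712, -0.0576, 0.1067]
tcp_rot: [0.107, 3.137, -0.001]
wrist_force: [-3.4, -3.2, 12.4]
width: -0.002
grip_force: 5.9
```

Run:
```python
from h import *
st=status.read_state();p=read_camera('wrist');save('w5.png',p['color'],1.5)
go([.549,-.215,.20],86.2);bub(p,st,.1067)
parts(p,st,.1067)
```

```text
pos [ 0.5712 -0.0576  0.1067] y head 86.1 q [-0.14  0.18  1.95 -0.    1.01 -1.65] t 15.97 w -0.001 F [-2.91 -2.46 12.  ]
turn [-0.05  0.13 -0.09] shift [ 0.0117 -0.1585 -0.0933]
turn [2.1000e-01 7.0000e-02 1.7991e+02] shift [-0.0117  0.1585 -0.0933]
green [160, 186, 62, 37, 2123] ctr [547.1 -87.6] ext [ 536.9 -103. ] [557.6 -72.3]
green [222, 187, 54, 36, 1903] ctr [549.4 -58.9] ext [539.5 -72.5] [559.5 -45.5]
green [277, 187, 64, 37, 1394] ctr [552.1 -26.6] ext [541.4 -45.4] [562.3 -13.7]
pale [279, 192, 39, 28, 851] ctr [551.6 -34.4] ext [544.4 -44. ] [558.9 -25.1]
dark [220, 187, 4, 35, 65] ctr [547.7 -72.3] ext [539.4 -73.3] [557.2 -71.3]
dark [275, 188, 3, 35, 63] ctr [550.5 -45.4] ext [541.8 -46.4] [559.6 -44.5]
red [211, 230, 30, 26, 489] [569.2 -72.3] [14.9 14.1] 86.1
red [268, 231, 20, 26, 236] [571.6 -45.6] [ 9.7 14.5] 87.8
green [160, 186, 62, 37, 2122] [547.2 -87.6] [30.  18.7] 84.6
green [222, 187, 54, 36, 1900] [549.5 -58.9] [26.3 18.3] 86.0
green [277, 187, 64, 37, 1394] [551.8 -29.6] [31.1 18.9] 86.0
```

The bubble sits 24.4 mm toward the hinge, so the knob needs about 1.95 rad clockwise. Next I look at the knob from above.

Request:
drive_tool([
  [0,0,0,0,0,-0.02,0],
  [0,0,0,0,0,-0.04,0],
  [0,0,0,0,0,-0.04,0.5],
  [0,0,0,0,-0.02,-0.03,1],
  [0,0,0,0,-0.04,0,1],
  [0,0,0,0,-0.04,0,1],
  [0,0,0,0,-0.04,0,1],
  [0,0,0,-0.02,-0.02,0,1],
])

```text
time: 16.63
tool_pos: [0.5763, -0.221, 0.2342]
tcp_rot: [-0.11, -3.137, 0.0]
wrist_force: [0.2, -0.1, 0.0]
width: 0.846
grip_force: 0.0
```

Request:
drive_tool([
  [0,0,0,0,0,0,1],
  [0,0,0,0,0,0,1],
])

```text
time: 16.8
tool_pos: [0.5791, -0.2187, 0.2333]
tcp_rot: [-0.11, -3.138, -0.003]
wrist_force: [-0.0, 0.8, -0.9]
width: 1.001
grip_force: 0.0
```

```bash
cat > k.py <<'E'
from h import *
st=status.read_state();p=read_camera('wrist');save('w6.png',p['color'],1.5)
h=cv2.cvtColor(p['color'],cv2.COLOR_RGB2HSV)
m=cv2.inRange(h,(3,150,60),(16,255,255));k=cv2.connectedComponentsWithStats(m)
for i in range(1,k[0]):
    if k[2][i,4]>150:
        ys,xs=np.nonzero(k[1]==i);b=k[2][i];print(b.tolist(), h[k[1]==i].mean(0).round())
        vv=h[k[1]==i][:,2];print(np.percentile(vv,[5,25,50,75,95]))
        r=cv2.minAreaRect((px2w(p,np.c_[xs,ys],.156,st)[:,:2]*1000).astype(np.float32));print(r)
go([.545,-.232,.2],86.2)
E
python3 k.py
```

```text
[45, 121, 106, 103, 8521] [ 13. 224. 127.]
[ 80. 104. 126. 153. 166.]
((551.1119384765625, -333.9947814941406), (78.54612731933594, 78.96459197998047), 75.20599365234375)
[201, 133, 67, 37, 1156] [ 14. 217. 142.]
[ 79.  125.  161.5 166.  168. ]
((541.0755004882812, -230.0345458984375), (49.63570022583008, 15.598252296447754), 67.11736297607422)
pos [ 0.5788 -0.2177  0.2334] y head 86.0 q [-0.4   0.16  1.73  0.    1.26 -1.9 ] t 16.85 w 1.004 F [0.54 0.87 0.7 ]
turn [ 0.1  -0.11 -0.15] shift [ 0.0328 -0.0165  0.0334]
turn [-1.7000e-01 -1.6000e-01  1.7985e+02] shift [-0.0328  0.0165  0.0334]
```

View pics/w6.png

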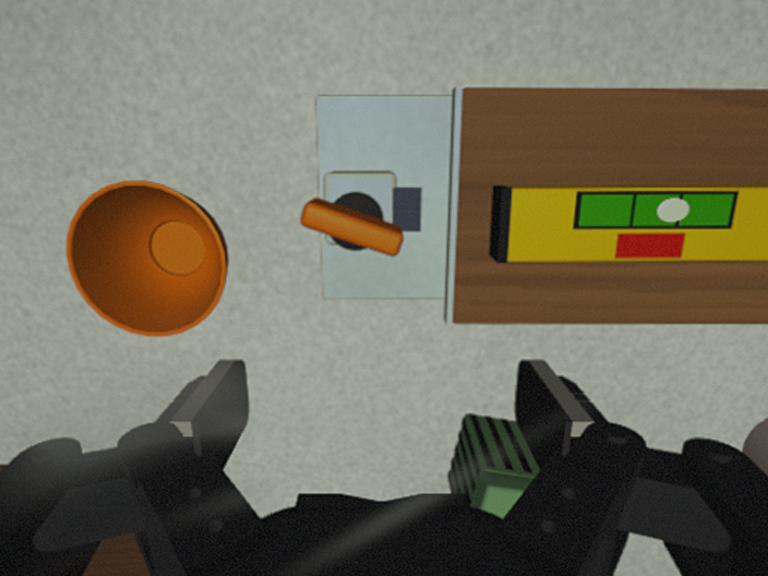

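The picture shows the orange wing at (234,151) original pixels, long axis heading about 67°, centred near (0.543, -0.231), with the bowl well to the left. I turn +109° about tool z so a single grasp covers the whole clockwise turn.

Request:
drive_tool([
  [0,0,7.1,0,0,0,1],
  [0,0,7.1,0,0,0,1],
  [0,0,7.1,0,0,0,1],
  [0,0,7.1,0,0,0,1],
  [0,0,7.1,0,0,0,1],
  [0,0,7.1,0,0,0,1],
  [0,0,7.1,0,0,0,1],
  [0,0,7.1,0,0,0,1],
])

```text
time: 17.52
tool_pos: [0.5788, -0.2159, 0.2342]
tcp_rot: [-1.592, -2.707, -0.001]
wrist_force: [-1.0, -0.3, -0.3]
width: 0.998
grip_force: 0.0
```

Request:
drive_tool([
  [0,0,7.1,0,0,0,1],
  [0,0,7.1,0,0,0,1],
  [0,0,7.1,0,0,0,1],
  [0,0,7.1,0,0,0,1],
  [0,0,7.1,0,0,0,1],
  [0,0,7.1,0,0,0,1],
  [0,0,7.1,0,0,0,1],
  [0,0,2.5,0,0,0,1],
])

```text
time: 18.18
tool_pos: [0.5788, -0.2159, 0.2341]
tcp_rot: [-2.62, -1.731, -0.0]
wrist_force: [0.4, -0.6, 0.1]
width: 0.997
grip_force: 0.0
```

```bash
python3 - <<'E'
from h import *
go([.543,-.231,.124],-23)
E
sed -i 's/w6.png/w7.png/' k.py; python3 k.py
```

```text
pos [ 0.5788 -0.2159  0.2341] y head -23.1 q [-0.4   0.16  1.73  0.    1.26  0.01] t 18.18 w 0.997 F [ 0.36 -0.63  0.07]
turn [-0.07 -0.05 -0.1 ] shift [-0.0279 -0.0271  0.1101]
turn [-7.000e-02  1.100e-01  1.799e+02] shift [0.0279 0.0271 0.1101]
[212, 192, 19, 68, 993] [ 14. 208. 133.]
[ 67. 117. 150. 155. 157.]
((546.3455810546875, -226.1739044189453), (56.64146041870117, 14.099202156066895), 67.03963470458984)
[256, 259, 92, 80, 5523] [ 13. 218. 120.]
[ 90. 100. 116. 142. 155.]
((582.5039672851562, -312.73040771484375), (74.8504638671875, 78.84578704833984), 54.63985061645508)
pos [ 0.5788 -0.216   0.2342] y head -23.0 q [-0.4   0.16  1.73  0.    1.26  0.  ] t 18.23 w 0.999 F [ 0.26 -0.01 -0.38]
turn [-0.0000e+00 -9.0000e-02 -1.0924e+02] shift [ 0.0327 -0.0182  0.0342]
turn [-0.08  0.   70.76] shift [-0.0327  0.0182  0.0342]
```

Request:
drive_tool([
  [0,0,0,-0.0133,-0.0133,0,1],
  [0,0,0,-0.0133,-0.0133,0.01,1],
  [0,0,0,0,0,0.035,1],
  [0,0,0,0,0,0.035,1],
  [0,0,0,0,0,0.02,1],
  [0,0,0,0,0,0.01,1],
  [0,0,0,0,0,0,0.3],
  [0,0,0,0,0,0,0.3],
])

```text
time: 18.9
tool_pos: [0.5447, -0.2316, 0.1248]
tcp_rot: [-2.617, -1.738, -0.0]
wrist_force: [-0.1, -0.5, -0.6]
width: 0.749
grip_force: 0.0
```

Request:
drive_tool([
  [0,0,0,0,0,0,0],
  [0,0,0,0,0,0,0],
  [0,0,0,0,0,0,0],
  [0,0,0,0,0,0,0],
  [0,0,0,0,0,0,0],
  [0,0,0,0,0,0,0],
  [0,0,0,0,0,0,0],
], force=60)

```text
time: 19.48
tool_pos: [0.5427, -0.2316, 0.1263]
tcp_rot: [-2.616, -1.734, 0.003]
wrist_force: [-9.4, 4.0, 11.0]
width: 0.143
grip_force: 60.4
```

Request:
drive_tool([
  [0,0,0,0,-0.002,-0.002,0],
  [0,0,2,0,0,0,0],
  [0,0,5,0,0,0,0],
  [0,0,6,0,0,0,0],
  [0,0,6,0,0,0,0],
  [0,0,6,0,0,0,0],
  [0,0,6,0,0,0,0],
  [0,0,6,0,0,0,0],
])

```text
time: 20.15
tool_pos: [0.5424, -0.2313, 0.1264]
tcp_rot: [-3.035, -0.809, 0.0]
wrist_force: [-0.1, 0.4, -2.9]
width: 0.142
grip_force: 60.7
```

Request:
drive_tool([
  [0,0,6,0,0,0,0],
  [0,0,6,0,0,0,0],
  [0,0,6,0,0,0,0],
  [0,0,6,0,0,0,0],
  [0,0,6,0,0,0,0],
  [0,0,6,0,0,0,0],
  [0,0,6,0,0,0,0],
  [0,0,6,0,0,0,0],
])

```text
time: 20.82
tool_pos: [0.5423, -0.231, 0.1264]
tcp_rot: [-3.101, 0.496, 0.001]
wrist_force: [-1.4, 2.6, -1.3]
width: 0.141
grip_force: 60.7
```

Request:
drive_tool([
  [0,0,6,0,0,0,0],
  [0,0,6,0,0,0,0],
  [0,0,6,0,0,0,0],
  [0,0,5,0,0,0,0],
  [0,0,2,0,0,0,0],
  [0,0,1,0,0,0,0],
  [0,0,0,0,0,0,0],
  [0,0,0,0,0,0,0],
])

```text
time: 21.48
tool_pos: [0.5424, -0.2308, 0.1264]
tcp_rot: [-2.913, 1.173, 0.001]
wrist_force: [-0.3, 5.5, -1.8]
width: 0.14
grip_force: 60.8
```

Run:
```python
from h import *
go([.57,-.058,.18],86.2)
```

```text
pos [ 0.5424 -0.2308  0.1264] y head -133.9 q [-0.45  0.19  1.9   0.    1.06  1.89] t 21.48 w 0.14 F [-0.28  5.47 -1.78]
turn [5.0000e-02 8.0000e-02 1.3993e+02] shift [-0.0161  0.1743 -0.0536]
turn [-6.000e-02  4.000e-02 -4.007e+01] shift [ 0.0161 -0.1743 -0.0536]
```

Request:
drive_tool([
  [0,0,0,0,0,0,0.6],
  [0,0,0,0,0,0,0.6],
  [0,0,0,0,0,0,0.6],
  [0,0,0,0,0,-0.02,0.6],
  [0,0,0,0,0,-0.03,0.6],
  [0,0,0,0,0,-0.03,0.3],
  [0,0,-7,0,0,0,0],
  [0,0,-7,0,0,0,0],
])

```text
time: 22.15
tool_pos: [0.5451, -0.2332, 0.211]
tcp_rot: [3.035, -0.801, 0.013]
wrist_force: [-0.2, -0.2, -0.6]
width: 0.184
grip_force: 0.0
```

Request:
drive_tool([
  [0,0,-7.1,0,0,0,0],
  [0,0,-7.1,0,0,0,0],
  [0,0,-7.1,0,0,0,0],
  [0,0,-7.1,0,0,0,0],
  [0,0,-7.1,0,0,0,0],
  [0,0,-7.1,0,0,0,0],
  [0,0,-7.1,0,0,0,0],
  [0,0,-7.1,0,0,0,0],
])

```text
time: 22.82
tool_pos: [0.5431, -0.2323, 0.2074]
tcp_rot: [3.051, 0.74, 0.002]
wrist_force: [0.1, 0.7, -0.4]
width: 0.002
grip_force: 0.0
```

Request:
drive_tool([
  [0,0,-7.1,0,0,0,0],
  [0,0,-7.1,0,0,0,0],
  [0,0,-7.1,0,0,0,0],
  [0,0,-7.1,0,0,0,0],
  [0,0,-7.1,0,0,0,0],
  [0,0,-7.1,0,0,0,0],
  [0,0,-7.1,0,0,0,0],
  [0,0,-7.1,0,0,0,0],
])

```text
time: 23.48
tool_pos: [0.5431, -0.2323, 0.2074]
tcp_rot: [2.332, 2.102, 0.001]
wrist_force: [0.0, -0.4, -0.2]
width: 0.005
grip_force: 0.0
```

Request:
drive_tool([
  [0,0,-7.1,0,0,0,0],
  [0,0,-7.1,0,0,0,0],
  [0,0,-7.1,0,0,0,0],
  [0,0,-7.1,0,0,0,0],
  [0,0,-7.1,0,0,0,0],
  [0,0,-7.1,0,0,0,0],
  [0,0,-7.1,0,0,0,0],
  [0,0,-7.1,0,0,0,0],
])

```text
time: 24.15
tool_pos: [0.5431, -0.2323, 0.2074]
tcp_rot: [1.052, 2.958, -0.001]
wrist_force: [-0.4, -0.5, 0.0]
width: -0.003
grip_force: 0.0
```

Request:
drive_tool([
  [0,0,-7.1,0,0,0,0],
  [0,0,-7.1,0,0,0,0],
  [0,0,-7.1,0,0,0,0],
  [0,0,-7.1,0,0,0,0],
  [0,0,-7,0,0,0,0],
  [0,0,0,0,0,0,0],
])

```text
time: 24.65
tool_pos: [0.5431, -0.2322, 0.2074]
tcp_rot: [0.108, 3.138, -0.002]
wrist_force: [-0.5, -0.3, -0.9]
width: -0.0
grip_force: 0.0
```

Run:
```python
from h import *
go([.57,-.058,.13],86.2)
```

```text
pos [ 0.5431 -0.2322  0.2074] y head 86.1 q [-0.45  0.12  1.82 -0.    1.2  -1.95] t 24.65 w -0.0 F [-0.46 -0.34 -0.89]
turn [-0.07  0.11 -0.13] shift [-0.0153  0.1756  0.0774]
turn [1.7000e-01 1.2000e-01 1.7987e+02] shift [ 0.0153 -0.1756  0.0774]
```

Request:
drive_tool([
  [0,0,0,-0.0023,0.0256,0,0],
  [0,0,0,-0.0035,0.04,0,0],
  [0,0,0,-0.0035,0.04,0,0],
  [0,0,0,-0.003,0.04,0.01,0],
  [0,0,0,-0.003,0.03,0.02,0],
  [0,0,0,0,0,0.03,0],
  [0,0,0,0,0,0.015,0],
  [0,0,0,0,0,0.003,0],
])

```text
time: 25.32
tool_pos: [0.5682, -0.0565, 0.1252]
tcp_rot: [-0.114, -3.134, -0.0]
wrist_force: [-0.3, 0.0, -0.5]
width: -0.002
grip_force: 0.0
```

Request:
drive_tool([
  [0,0,0,0,0,0.002,0],
  [0,0,0,0,0,0.002,0],
  [0,0,0,0,0,0.001,0],
  [0,0,0,0,0,0,0],
])

```text
time: 25.65
tool_pos: [0.5716, -0.0583, 0.125]
tcp_rot: [0.115, 3.137, -0.001]
wrist_force: [-0.1, -0.5, 0.5]
width: 0.003
grip_force: 0.0
```

Request:
drive_tool([
  [0,0,0,0,0,0.0015,0],
  [0,0,0,0,0,0.0015,0],
  [0,0,0,0,0,0,0],
  [0,0,0,0,0,0,0],
])

```text
time: 25.98
tool_pos: [0.5705, -0.0576, 0.1207]
tcp_rot: [0.113, 3.139, -0.0]
wrist_force: [1.2, -0.4, 0.1]
width: -0.003
grip_force: 0.0
```

Request:
drive_tool([
  [0,0,0,0,0,0.0015,0],
  [0,0,0,0,0,0.0015,0],
  [0,0,0,0,0,0,0],
  [0,0,0,0,0,0,0],
])

```text
time: 26.32
tool_pos: [0.5709, -0.0578, 0.1179]
tcp_rot: [0.112, 3.138, -0.001]
wrist_force: [0.2, -1.8, 1.8]
width: 0.0
grip_force: 1.1
```

Contact. I keep stepping down until it seats.

Request:
drive_tool([
  [0,0,0,0,0,0.0015,0],
  [0,0,0,0,0,0.0015,0],
  [0,0,0,0,0,0,0],
  [0,0,0,0,0,0,0],
])

```text
time: 26.65
tool_pos: [0.5708, -0.0577, 0.1148]
tcp_rot: [0.112, 3.139, -0.001]
wrist_force: [0.1, -2.7, 3.6]
width: -0.003
grip_force: 1.3
```

Request:
drive_tool([
  [0,0,0,0,0,0.0015,0],
  [0,0,0,0,0,0.001,0],
  [0,0,0,0,0,0,0],
  [0,0,0,0,0,0,0],
])

```text
time: 26.98
tool_pos: [0.5713, -0.0579, 0.1139]
tcp_rot: [0.112, 3.138, -0.001]
wrist_force: [-2.2, -2.2, 8.9]
width: 0.001
grip_force: 5.2
```

Request:
drive_tool([
  [0,0,0,0,0,0.0005,0],
  [0,0,0,0,0,0,0],
  [0,0,0,0,0,0,0],
  [0,0,0,0,0,0,0],
  [0,0,0,0,0,0,0],
  [0,0,0,0,0,0,0],
  [0,0,0,0,0,0,0],
  [0,0,0,0,0,0,0],
])

```text
time: 27.65
tool_pos: [0.5714, -0.0579, 0.1137]
tcp_rot: [0.112, 3.137, -0.001]
wrist_force: [-2.1, -2.4, 12.5]
width: -0.002
grip_force: 5.9
```

Request:
drive_tool([
  [0,0,0,0,0,0,0],
  [0,0,0,0,0,0,0],
  [0,0,0,0,0,0,0],
  [0,0,0,0,0,0,0],
  [0,0,0,0,0,0,0],
  [0,0,0,0,0,0,0],
  [0,0,0,0,0,0,0],
  [0,0,0,0,0,0,0],
])

```text
time: 28.32
tool_pos: [0.5714, -0.0579, 0.1138]
tcp_rot: [0.112, 3.137, -0.001]
wrist_force: [-3.3, -2.2, 11.6]
width: 0.005
grip_force: 5.9
```

Request:
drive_tool([
  [0,0,0,0,0,0,0],
  [0,0,0,0,0,0,0],
  [0,0,0,0,0,0,0],
  [0,0,0,0,0,0,0],
  [0,0,0,0,0,0,0],
  [0,0,0,0,0,0,0],
  [0,0,0,0,0,0,0],
  [0,0,0,0,0,0,0],
])

```text
time: 28.98
tool_pos: [0.5714, -0.0579, 0.1138]
tcp_rot: [0.112, 3.137, -0.001]
wrist_force: [-2.9, -2.4, 11.9]
width: -0.002
grip_force: 5.9
```

Run:
```python
from h import *
st=status.read_state();p=read_camera('wrist');save('w8.png',p['color'],1.5)
go(st['tool_pos']);bub(p,st,.114)
```

```text
pos [ 0.5714 -0.0579  0.1137] y head 85.9 q [-0.14  0.18  1.94 -0.    1.02 -1.64] t 29.03 w -0.005 F [-3.03 -2.17 12.49]
turn [-0.04  0.13  0.  ] shift [-0.  0. -0.]
turn [-2.1e-01 -7.0e-02 -1.8e+02] shift [ 0. -0. -0.]
green [227, 187, 118, 37, 3280] ctr [551.4 -37. ] ext [540.4 -70.1] [562.2 -11.9]
green [164, 189, 63, 36, 2193] ctr [548.6 -85.7] ext [ 538.6 -101.2] [558.6 -70. ]
pale [236, 192, 38, 28, 829] ctr [550.4 -56.2] ext [543.3 -65.5] [557.5 -47. ]
dark [226, 189, 3, 35, 66] ctr [549.5 -70. ] ext [540.7 -70.8] [558.6 -69. ]
dark [281, 188, 2, 35, 70] ctr [551.  -42.9] ext [542.2 -43.5] [560.  -42.2]
```

View pics/w8.png

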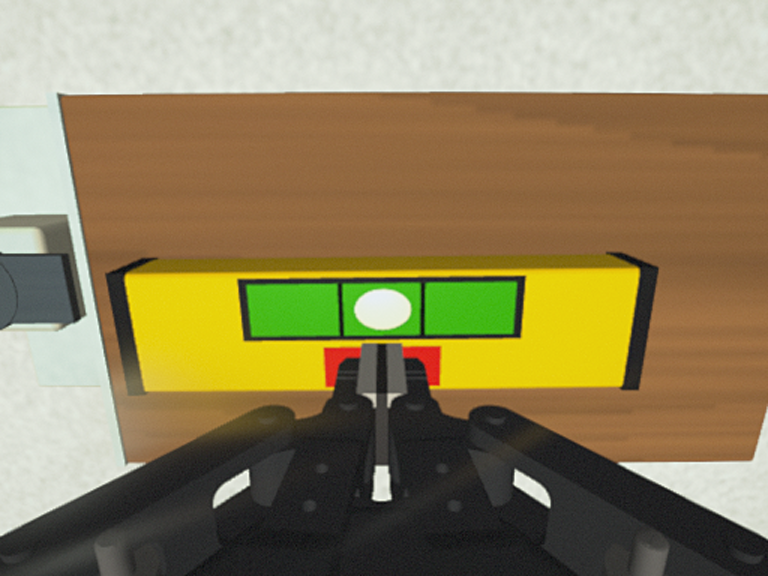

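The bubble, at (255,206) original pixels, stands midway between the lines at columns 227 and 282, about 0.3 mm off. The press is steady at about 12 N and the knob is free, so I hand in.

```bash
python3 -c "
from workcell import workorder
print(workorder.finish_job())"
```

```text
the job is handed in; nothing more can be done
None
```

I handed the job in with the level pressed down on the board at about 12 N, the bubble about 0.3 mm off centre, and the knob released after a turn of about 1.94 rad clockwise; the hand-in returned no verdict, and the bowl, mug and tin were not touched.

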